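# Close the vacuum chamber's lid crosswise

### The job

The square lid of the little aluminium vacuum chamber on the bench mat has been drawn down evenly once, and its final pass of tightening has begun: one of the four T-handle screws is already fully home, its bar square with the lid's sides; the other three still stand crooked by most of a quarter turn. Finish the pass crosswise so that the lid seats flat: first turn the screw diagonally across from the tight one clockwise until it is fully home, with its bar parallel to the tight one's, and only then turn the remaining two fully home, in either order.

Things in the scene. Friction and masses are not known exactly. Their poses are not given: they have to be found in the camera images.
- chamber: square aluminium chamber fixed on the mat, at any yaw; lid 170 x 170 mm with a round window, lid top 80 mm above the origin, which is the centre of the underside, z up. Four screws at x, y = +-60 mm; the tight one at (-60, -60) cannot turn, its bar lies along this x. A small gauge sticks out of the +x side, below the lid. Nothing on the mat is higher than the lid.
- screw_opposite: diagonal screw, at (+60, +60) in the chamber frame. Upright black bar 46 x 14 mm, 8 to 42 mm above the lid, on a collar. Origin on its axis at lid top; z up, x along the bar (half a turn looks the same). Turns in place, not rising, 0.06 N m friction, stays. Starts 0.8 to 1.2 rad short; clockwise from above to a hard stop = home, bar parallel to the chamber's x.
- screw_beside1: exactly like screw_opposite in size, axes, turning, friction, start and home; it stands at (+60, -60) mm in the chamber's frame, beside the tight one.
- screw_beside2: exactly like screw_opposite in size, axes, turning, friction, start and home; it stands at (-60, +60) mm in the chamber's frame, beside the tight one.

How it is judged:
By the outcome, as a careful person would: the job done as asked, in the order asked, and still so for the second after the job is handed in, with the robot touching nothing.
It also fails if it takes over 48 s, if anything falls off the work surface, if the arm or the gripper's body presses on something with over 40 N, if the wrist force passes 120 N, or if a joint passes its speed limit or range.

### The arm

A 6-joint arm with a two-finger parallel gripper is mounted at the origin on the work surface. World frame = base frame: x ahead of the robot, y to its left, z up, the work surface at z = 0. Lengths are in mm, angles in rad, forces in N, time in s.
With the tool pointing down it reaches from about 325 to 1000 mm from the base axis. Payload 5.1 kg.
Tool frame: the origin (TCP) lies on the centre line of the jaws, within the pads' length; the fingertips stand 8 mm ahead of it and the grasp point (between the pads) lies 11 mm behind it (ctrl.finger_overhang is the z of the fingertips in the tool frame, in mm); z points along the fingers, y is the line along which they close (so a half turn about z gives the same grasp; the last joint's range is limited). The gripper opens to 85 mm and grips with 20 to 120 N. Pads are 22 mm wide; open, the fingers measure 114 mm over their backs; the gripper's body (76 mm by 85 mm) begins 54 mm behind the grasp point. The pads swing forward as they close: fully open they stand 13 mm farther back than shut.
Start: joints at [-1.367, 0.124, 1.65, -0, 1.367, -0.083], TCP at [183.842, -623.448, 239.322] pointing down, gripper open.
Joint ranges: [-2.61, 2.61], [-1.02, 2.33], [0.03, 2.71], [-1.35, 4.49], [0.32, 2.68], [-2.91, 2.91]. Speed limits (rad/s): [2.57, 2.57, 3.14, 3.14, 3.14, 3.14].

### API

Orientations are given as a unit quaternion [w, x, y, z].
In Python, from cell import ctrl gives the robot as it stands. The module is installed in compiled form; this text tells all that it offers.
- The arm moves only by the tool move_arm, never from a script. Its arguments are lists of equal length, an entry for each row: "delta_pos": the shift along the tool's x, y, z in units of 120 mm (1.0 is 120 mm), a list of three; "roll": the turn about the tool's z in units of 0.12 rad (1.0 is 0.12 rad); "claw": the gripper's target within -1 to 1 (fully open at 1, half-way at 0, shut at -1). In form: {"delta_pos": [[tx, ty, tz], ...], "roll": [roll, ...], "claw": [claw, ...]}. A call has 1 to 20 rows; each row shifts and turns the commanded pose from where the row before left it, along the tool's axes as they then stand; what a row does not reach is not made up. A row lasts 1/12 s, in which the tool goes at most 41.7 mm and 7.16 degrees, less where a joint would pass 70% of its speed; a pose out of reach is approached as far as the arm can. A call with a number of a shift or a turn outside -1 to 1 is refused whole. A call with a gripper value outside its range is refused whole. The fingers move at their own pace and stop on an object; "squeeze" is the grip in N (left out, the last holds). Time passes only in rows, so rows that do not move let the fingers close. It gives the time, the measured TCP pose, the force and the opening at its end, in the units of the state.
- ctrl.read_state(): the state, without advancing time (a new reading comes with each control period).
- ctrl.grab_frame(name): name is "scene" or "top" or "wrist"; returns the picture (400x640x3 uint8, red, green, blue); there is no depth.
- ctrl.calibration(name): a dict with "K" (3x3 intrinsics, pixels), "world_to_cam" (4x4, takes a point from world to camera coordinates). Camera axes: x right, y up, looking along -z (the intrinsics and any distortion apply to the point x, -y, -z); pixel columns grow to the right and rows downward; lengths in mm; the calibration is good to about 2 mm. A picture is of the moment at which its call begins: read the wrist's pose just before it. calibration takes no time and is no camera call; for the wrist camera it gives the pose at the moment of the call.
- ctrl.close_job(): hands the job in, once; it reports no verdict.
The state is a dict: "time_s": time; "joint_positions": joint angles; "joint_vel": joint speeds; "tau": joint torques, N m; "eef_pos": TCP position; "tcp_rot": TCP orientation; "ft_force": force on the tool from outside, world axes, zero at the start; "torque": the same for the moment, N m; "gripper_width": finger opening in mm.
Only numpy, scipy, OpenCV 4.12 (cv2) and the standard library are available. Lean on these libraries where they do the work, as an engineer would, in place of code of your own. Each camera call takes 0.05 s, during which the arm holds its last target. There are 200 camera calls.

## Working session

There is one attempt and no reset: what is moved stays moved. The work goes in short steps, Python scripts to look and compute and a tool call to move; the robot and the scene stay as the last step left them, time stands still between calls to the robot, and variables do not carry over. Pictures are saved under pics/ and viewed, on a budget of 10 in all, crops included, one or two more only if the job needs it, and the job is handed in when it is done.

Besides the shell and the picture viewer there is one more tool, called after ">>>" as a command line: name --pt "numbers of a row" for each row, then --argument value for the rest. move_arm: Moves the arm, as the interface text tells. Its arguments: {"type":"object","properties":{"delta_pos":{"type":"array","items":{"type":"array","items":{"type":"number"}}},"roll":{"type":"array","items":{"type":"number"}},"claw":{"type":"array","items":{"type":"number"}},"squeeze":{"type":"number"}},"required":["delta_pos","roll","claw"]}

```bash
mkdir -p pics; python3 - <<'E'
from cell import ctrl
import cv2,numpy as np
for n in("top","scene"):
    f=ctrl.grab_frame(n); cv2.imwrite(f"pics/{n}0.png",f[:,:,::-1])
    c=ctrl.calibration(n); print(n,np.round(c["K"],1).tolist(),np.round(c["world_to_cam"],3).tolist(),[k for k in c])
s=ctrl.read_state(); print(s); print(ctrl.finger_overhang)
a=cv2.imread("pics/top0.png");b=cv2.imread("pics/scene0.png")
E
```

```text
top [[419.2, 0.0, 319.7], [0.0, 419.2, 197.4], [0.0, 0.0, 1.0]] [[-0.01, -1.0, 0.009, 35.071], [0.992, -0.009, 0.123, -588.137], [-0.123, 0.01, 0.992, -656.635], [0.0, 0.0, 0.0, 1.0]] ['K', 'world_to_cam']
scene [[373.0, 0.0, 319.7], [0.0, 373.0, 197.1], [0.0, 0.0, 1.0]] [[0.207, 0.978, 0.017, -168.551], [-0.773, 0.153, 0.616, 363.528], [0.6, -0.141, 0.788, -1030.816], [0.0, 0.0, 0.0, 1.0]] ['K', 'world_to_cam']
{'time_s': 0.1, 'joint_positions': array([-1.36660382e+00,  1.24467209e-01,  1.65157334e+00,  2.79264217e-05,
        1.36749565e+00, -8.26056230e-02]), 'joint_vel': array([ 2.28859694e-03, -1.25782543e-03, -4.06652224e-03,  6.51294971e-05,
       -2.65923951e-04,  2.88358743e-04]), 'tau': array([ 6.87627380e-04, -4.24930787e+01, -3.66653752e+01, -9.60886632e-05,
        3.91071706e-03, -1.13461249e-05]), 'eef_pos': array([ 183.73752034, -622.91762889,  238.13702369]), 'tcp_rot': array([-9.70807543e-04,  9.89735898e-01,  1.42905242e-01, -4.53933451e-05]), 'ft_force': array([-0.10305911, -0.23372937,  0.03846923]), 'torque': array([ 0.00157416,  0.03142592, -0.05549187]), 'gripper_width': 85.19931678362789}
8.0
```

View pics/top0.png

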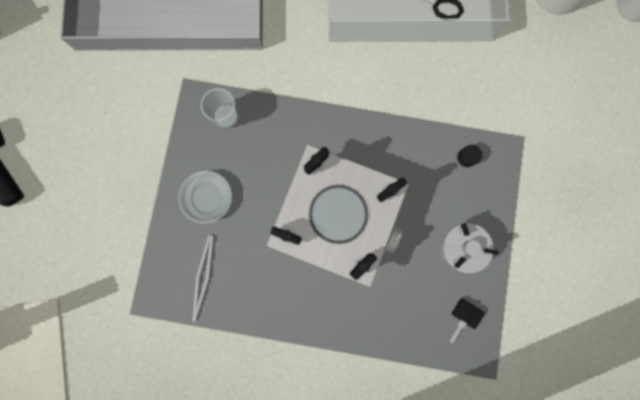

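The top view shows the lid corners at about (307,145), (408,182), (372,286) and (268,245). The gauge is at (395,240), so chamber +x points right and down in the image. The tight screw is at (286,235), lined up with the lid sides. The opposite screw is at (392,189), beside1 at (363,266) and beside2 at (316,160).

```bash
cat > h.py <<'E'
import numpy as np,cv2
from scipy.optimize import least_squares
def proj(c,P):
    W=np.array(c["world_to_cam"]);K=np.array(c["K"])
    p=np.atleast_2d(P)@W[:3,:3].T+W[:3,3]
    p=p*[1,-1,-1]; u=p@K.T
    return u[:,:2]/u[:,2:]
def ch(p,q):  # chamber pose (x,y,yaw), local pts
    q=np.atleast_2d(q).astype(float);c,s=np.cos(p[2]),np.sin(p[2])
    return np.c_[p[0]+c*q[:,0]-s*q[:,1],p[1]+s*q[:,0]+c*q[:,1],q[:,2]]
SCR={"tight":(-60,-60),"opp":(60,60),"b1":(60,-60),"b2":(-60,60)}
def hull(c,p,xy,a,z0=80):
    B=np.array([[x*np.cos(a)-y*np.sin(a)+xy[0],x*np.sin(a)+y*np.cos(a)+xy[1],z] for x in(-23,23) for y in(-7,7) for z in(z0+8,z0+42)])
    return cv2.convexHull(proj(c,ch(p,B)).astype(np.float32))
def bars(c,img,p,thr,sh=18,z0=80):
    """best angle (chamber frame) & local offset of each bar by IoU with dark mask"""
    m=(img.max(2)<thr).astype(np.uint8);out={}
    for n,xy in SCR.items():
        best=(-1,)
        for a in np.arange(-.4,1.5,.04):
            for dx in range(-6,7,2):
                for dy in range(-6,7,2):
                    h=hull(c,p,(xy[0]+dx,xy[1]+dy),a,z0)
                    r=np.zeros_like(m);cv2.fillConvexPoly(r,np.round(h*16).astype(int),1,shift=4)
                    x,y,w,hh=cv2.boundingRect(h);sl=np.s_[max(0,y-sh):y+hh+sh,max(0,x-sh):x+w+sh]
                    i=(r[sl]&m[sl]).sum();u=(r[sl]|m[sl]).sum()
                    if i/max(u,1)>best[0]:best=(i/u,a,dx,dy)
        out[n]=best
    return out
E
python3 - <<'E'
from h import *
from cell import ctrl
img=cv2.imread("pics/top0.png");c=ctrl.calibration("top")
L=np.array([[-85,85,80],[85,85,80],[85,-85,80],[-85,-85,80]])
px=np.array([(307,145),(408,182),(372,286),(268,245)],float)
for zo in(0,3):
    r=least_squares(lambda p:(proj(c,ch(p,L+[0,0,zo]))-px).ravel(),[560,0,-1.9])
    print(zo,r.x,np.round(r.fun,1))
r=least_squares(lambda p:(proj(c,ch(p,L))-px).ravel(),[560,0,-1.9]);p=r.x
for n,v in bars(c,img,p,60).items():
    w=ch(p,[[*SCR[n],80]])[0]; print(n,np.round(v,2),w.round(),"reach",np.hypot(*w[:2]).round())
E
```

```text
0 [557.5778319    0.93797113  -1.94107702] [-0.1 -0.9  0.9 -0.1  0.  -0.  -0.8  1. ]
3 [557.35721151   1.10150019  -1.9410775 ] [-0.2 -1.3  1.3 -0.3  0.2  0.3 -1.2  1.1]
tight [ 0.63 -0.08  0.    0.  ] [523.  79.  80.] reach 529.0
opp [ 0.69  1.04  0.   -2.  ] [592. -77.  80.] reach 597.0
b1 [0.65 1.   0.   0.  ] [480. -33.  80.] reach 481.0
b2 [0.66 1.16 2.   0.  ] [635.  35.  80.] reach 636.0
```

>>> move_arm --pt "0.2527 -0.189 0" --pt "0.2527 -0.189 0" --pt "0.2527 -0.189 0" --pt "0.2527 -0.189 0" --pt "0.2527 -0.189 0" --pt "0.2527 -0.189 0" --pt "0.2527 -0.189 0" --pt "0.2527 -0.189 0" --pt "0.2527 -0.189 0" --pt "0.2527 -0.189 0" --pt "0.2527 -0.189 0" --pt "0.2527 -0.189 0" --pt "0.2527 -0.189 0" --pt "0.2527 -0.189 0" --pt "0.2527 -0.189 0" --pt "0.2527 -0.189 0" --pt "0.2527 -0.189 0" --pt "0.2527 -0.189 0" --roll '[0, 0, 0, 0, 0, 0, 0, 0, 0, 0, 0, 0, 0, 0, 0, 0, 0, 0]' --claw '[1, 1, 1, 1, 1, 1, 1, 1, 1, 1, 1, 1, 1, 1, 1, 1, 1, 1]'

```text
time_s: 1.6
eef_pos: [592.4, -75.6, 238.8]
tcp_rot: [-0.0, 0.99, 0.143, -0.0]
ft_force: [-0.1, -0.5, -0.6]
gripper_width: 85.4
```

>>> move_arm --pt "0 0 0" --pt "0 0 0" --pt "0 0 0" --pt "0 0 0" --pt "0 0 0" --pt "0 0 0" --pt "0 0 0" --pt "0 0 0" --pt "0 0 0" --pt "0 0 0" --pt "0 0 0" --pt "0 0 0" --pt "0 0 0" --pt "0 0 0" --pt "0 0 0" --pt "0 0 0" --pt "0 0 0" --pt "0 0 0" --pt "0 0 0" --roll '[-1, -1, -1, -1, -1, -1, -1, -1, -1, -1, -1, -1, -1, -1, -1, -1, -0.3, 0, 0]' --claw '[0.3, 0.3, 0.3, 0.3, 0.3, 0.3, 0.3, 0.3, 0.3, 0.3, 0.3, 0.3, 0.3, 0.3, 0.3, 0.3, 0.3, 0.3, 0.3]'

```text
time_s: 3.18
eef_pos: [591.6, -77.4, 238.8]
tcp_rot: [-0.0, 0.435, 0.9, -0.0]
ft_force: [-0.8, -0.2, 0.1]
gripper_width: 55.8
```

```bash
python3 - <<'E'
from h import *
from cell import ctrl
s=ctrl.read_state();c=ctrl.calibration("wrist");f=ctrl.grab_frame("wrist")[:,:,::-1]
np.savez("w1.npz",K=c["K"],world_to_cam=c["world_to_cam"],img=f)
print(s["time_s"],s["eef_pos"],s["tcp_rot"],s["joint_positions"].round(2),s["gripper_width"],np.round(c["world_to_cam"],2).tolist())
f=f.copy();p=[557.6,.9,-1.941]
for n,xy in SCR.items():
    u=proj(c,ch(p,[[*xy,122]]))[0];print(n,u.round())
cv2.imwrite("pics/w1.png",f)
E
```

```text
3.1833 [591.64931254 -77.40044527 238.81078341] [-4.24060304e-04  4.34950072e-01  9.00454467e-01 -8.83593996e-05] [-0.22  0.01  1.77  0.    1.36 -0.89] 55.81582866375106 [[0.78, 0.62, 0.0, -416.34], [-0.59, 0.75, -0.29, 447.96], [-0.18, 0.23, 0.96, -254.32], [0.0, 0.0, 0.0, 1.0]]
tight [375. -10.]
opp [318. 199.]
b1 [244.  77.]
b2 [439. 131.]
```

View pics/w1.png

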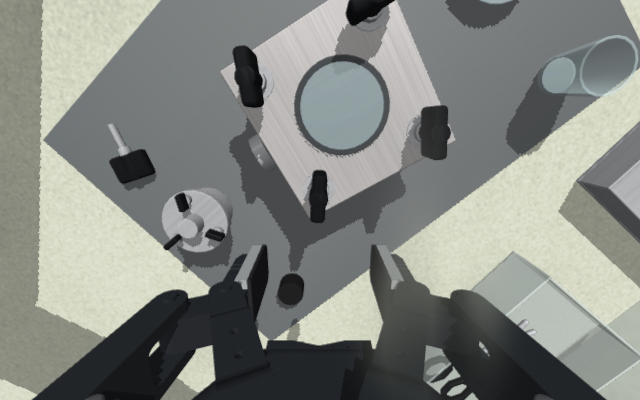

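The wrist view shows the opposite screw's bar centred near (318,196), where I predicted it at (318,199). beside1 is at (248,76), beside2 at (434,132), tight at (368,10), and the gauge at (260,152). I'll refine the angles from this picture.

```bash
python3 - <<'E'
from h import *
d=np.load("w1.npz");c={k:d[k] for k in("K","world_to_cam")};img=d["img"].astype(np.uint8)
L=np.array([[85,85,80],[-85,85,80],[85,-85,80]])
p=[557.6,.9,-1.941]; print(proj(c,ch(p,L)).round(1).tolist())
for n,v in bars(c,img,p,62).items():
    print(n,np.round(v,2))
E
```

```text
[[310.4, 218.5], [454.9, 138.4], [218.3, 72.9]]
tight [ 0.91 -0.   -4.    0.  ]
opp [0.85 1.   2.   2.  ]
b1 [0.84 1.2  0.   0.  ]
b2 [ 0.81  1.12 -2.    2.  ]
```

>>> move_arm --pt "0 0 0.23" --pt "0 0 0.23" --pt "0 0 0.23" --pt "0 0 0.23" --pt "0 0 0.15" --pt "0 0 0.08" --pt "0 0 0.1" --pt "0 0 0" --pt "0 0 0" --roll '[0.3, 0, 0, 0, 0, 0, 0, 0, 0]' --claw '[0.3, 0.3, 0.3, 0.3, 0.3, 0.3, 0.3, 0.3, 0.3]'

```text
time_s: 3.98
eef_pos: [592.4, -77.6, 90.0]
tcp_rot: [0.0, 0.451, 0.893, 0.0]
ft_force: [-0.8, 0.1, 0.2]
gripper_width: 55.2
```

>>> move_arm --pt "0 0 0" --pt "0 0 0" --pt "0 0 0" --pt "0 0 0" --pt "0 0 0" --pt "0 0 0" --pt "0 0 0" --pt "0 0 0" --pt "0 0 0" --pt "0 0 0" --roll '[0, 0, 0, 0, 0, 0, 0, 0, 0, 0]' --claw '[-1, -1, -1, -1, -1, -1, -1, -1, -1, -1]' --squeeze 30

```text
time_s: 4.82
eef_pos: [591.8, -78.5, 91.3]
tcp_rot: [0.0, 0.45, 0.893, -0.001]
ft_force: [-5.5, -2.7, 6.0]
gripper_width: 20.2
```

I went 10 mm lower than I meant to, and the fingers are probably on the collar or lid. I'll open a little, rise 10 mm and close again.

>>> move_arm --pt "0 0 0" --pt "0 0 0" --pt "0 0 -0.05" --pt "0 0 -0.04" --pt "0 0 0" --pt "0 0 0" --pt "0 0 0" --pt "0 0 0" --pt "0 0 0" --pt "0 0 0" --pt "0 0 0" --pt "0 0 0" --pt "0 0 0" --pt "0 0 0" --roll '[0, 0, 0, 0, 0, 0, 0, 0, 0, 0, 0, 0, 0, 0]' --claw '[-0.3, -0.3, -0.3, -0.3, -0.3, -1, -1, -1, -1, -1, -1, -1, -1, -1]' --squeeze 30

```text
time_s: 5.98
eef_pos: [591.7, -78.2, 101.2]
tcp_rot: [-0.0, 0.45, 0.893, -0.001]
ft_force: [-4.7, -1.9, 7.8]
gripper_width: 13.6
```

```bash
python3 - <<'E'
from cell import ctrl
s=ctrl.read_state();print(s["time_s"],s["eef_pos"],s["ft_force"],s["torque"],s["gripper_width"])
E
```

```text
5.9833 [591.6561853  -78.23814544 101.24939937] [-4.70157735 -1.89313847  7.81918187] [-0.36766658  0.68789122  0.05407345] 13.624224230249249
```

>>> move_arm --pt "0 0 0" --pt "0 0 0" --pt "0 0 0" --pt "0 0 0" --pt "0 0 0" --pt "0 0 0" --pt "0 0 0" --pt "0 0 0" --pt "0 0 0" --pt "0 0 0" --pt "0 0 0" --pt "0 0 0" --roll '[0.8, 0.8, 0.8, 0.8, 0.8, 0.8, 0.8, 0.8, 0.8, 0.5, 0.3, 0]' --claw '[-1, -1, -1, -1, -1, -1, -1, -1, -1, -1, -1, -1]'

```text
time_s: 6.98
eef_pos: [590.4, -78.5, 101.2]
tcp_rot: [-0.001, 0.812, 0.583, -0.002]
ft_force: [-10.0, -3.2, 10.1]
gripper_width: 13.4
```

```bash
cat > st.py <<'E'
from cell import ctrl
import numpy as np
s=ctrl.read_state();q=s["tcp_rot"];print(s["time_s"],s["eef_pos"].round(1),"F",s["ft_force"].round(1),"T",s["torque"].round(2),"w",s["gripper_width"],"yaw",2*np.arctan2(q[2],q[1]),"j6",s["joint_positions"][5])
E
python3 st.py
```

```text
6.9833 [590.4 -78.5 101.2] F [-10.   -3.2  10.1] T [-0.61  1.5  -0.04] w 13.412980971335033 yaw 1.245960111419897 j6 0.10521657637132903
```

>>> move_arm --pt "0 0 0" --pt "0 0 0" --pt "0 0 0" --roll '[0.3, 0.3, 0]' --claw '[-1, -1, -1]'

```text
time_s: 7.23
eef_pos: [590.3, -78.5, 101.2]
tcp_rot: [-0.0, 0.832, 0.555, -0.003]
ft_force: [-10.4, -2.6, 11.2]
gripper_width: 13.3
```

```bash
python3 st.py
```

```text
7.2333 [590.3 -78.5 101.2] F [-10.4  -2.6  11.2] T [-0.57  1.53  0.6 ] w 13.300889765388808 yaw 1.1761885955329892 j6 0.17545860653228856
```

>>> move_arm --pt "0 0 0" --pt "0 0 0" --roll '[0.3, 0]' --claw '[-1, -1]'

```text
time_s: 7.4
eef_pos: [590.2, -78.5, 101.3]
tcp_rot: [-0.0, 0.841, 0.541, -0.003]
ft_force: [-10.6, -2.9, 11.3]
gripper_width: 13.4
```

```bash
python3 st.py
```

```text
7.4 [590.2 -78.5 101.3] F [-10.6  -2.9  11.3] T [-0.55  1.59  1.43] w 13.361029310060001 yaw 1.1431582849160564 j6 0.2091816769966127
```

The torque rises cleanly from 0.6 to 1.4 N m. It extrapolates to zero at yaw 1.200, which matches the predicted home of 1.2006, so this screw is at its stop. Next I'll release, lift and go over beside1.

>>> move_arm --pt "0 0 0" --pt "0 0 0" --pt "0 0 0" --pt "0 0 0" --pt "0 0 0" --pt "0 0 0" --pt "0 0 -0.1" --pt "0 0 -0.2" --pt "0 0 -0.2" --pt "0 0 -0.2" --pt "0 0 -0.2" --pt "0 0 0" --roll '[0, 0, 0, 0, 0, 0, 0, 0, 0, 0, 0, 0]' --claw '[0.3, 0.3, 0.3, 0.3, 0.3, 0.3, 0.3, 0.3, 0.3, 0.3, 0.3, 0.3]'

```text
time_s: 8.4
eef_pos: [595.1, -78.1, 215.8]
tcp_rot: [0.004, 0.842, 0.539, 0.004]
ft_force: [0.7, -0.3, 0.8]
gripper_width: 55.4
```

>>> move_arm --pt "0 0 0" --pt "0 0 0" --pt "0 0 0" --pt "0 0 0" --pt "0 0 0" --pt "0 0 0" --pt "0 0 0" --pt "0 0 0" --pt "0 0 0" --pt "0 0 0" --pt "0 0 0" --pt "0.23 -0.1 0" --pt "0.23 -0.1 0" --pt "0.23 -0.1 0" --pt "0.23 -0.1 0" --pt "0 0 0" --pt "0 0 0" --roll '[-1, -1, -1, -1, -1, -1, -1, -1, -1, -1, -0.1, 0, 0, 0, 0, 0, 0]' --claw '[0.3, 0.3, 0.3, 0.3, 0.3, 0.3, 0.3, 0.3, 0.3, 0.3, 0.3, 0.3, 0.3, 0.3, 0.3, 0.3, 0.3]'

```text
time_s: 9.82
eef_pos: [479.4, -32.4, 208.3]
tcp_rot: [0.001, 0.386, 0.923, 0.0]
ft_force: [0.3, 0.3, 0.4]
gripper_width: 55.5
```

```bash
python3 st.py; python3 - <<'E'
from h import *
from cell import ctrl
p=[557.6,.9,-1.941]
for n in("wrist","top"):
    c=ctrl.calibration(n);f=np.ascontiguousarray(ctrl.grab_frame(n)[:,:,::-1])
    cv2.imwrite(f"pics/{n}2.png",f)
    for k,v in bars(c,f,p,62).items(): print(n,k,np.round(v,2))
E
```

```text
9.8167 [479.4 -32.4 208.3] F [0.3 0.3 0.4] T [-0.05  0.07  0.03] w 55.47940035972159 yaw 2.34943254850655 j6 -0.9577917776213369
wrist tight [ 0.81 -0.12 -2.    2.  ]
wrist opp [ 0.43 -0.4   2.    4.  ]
wrist b1 [0.82 1.12 0.   2.  ]
wrist b2 [ 0.08  1.48 -6.   -6.  ]
top tight [ 0.61 -0.04 -2.    0.  ]
top opp [0.44 0.28 4.   2.  ]
top b1 [ 0.08 -0.36  6.   -6.  ]
top b2 [0.65 1.16 0.   4.  ]
```

View pics/wrist2.png

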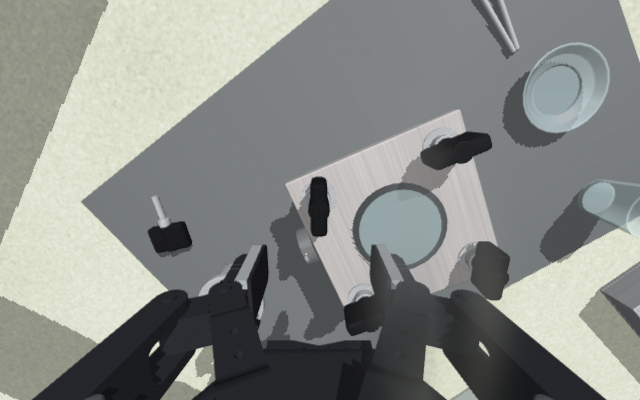

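In the wrist view, beside1's bar at (318,207) stands straight in line with the tool. The tight one is at (455,150). The opposite one is partly hidden at (365,315). I'll descend 108 mm (0.9 units) and grip.

>>> move_arm --pt "0 0 0.2" --pt "0 0 0.2" --pt "0 0 0.2" --pt "0 0 0.15" --pt "0 0 0.1" --pt "0 0 0.05" --pt "0 0 0" --pt "0 0 0" --pt "0 0 0" --pt "0 0 0" --pt "0 0 0" --pt "0 0 0" --pt "0 0 0" --pt "0 0 0" --pt "0 0 0" --pt "0 0 0" --pt "0 0 0" --pt "0 0 0" --pt "0 0 0" --roll '[0, 0, 0, 0, 0, 0, 0, 0, 0, 0, 0, 0, 0, 0, 0, 0, 0, 0, 0]' --claw '[0.3, 0.3, 0.3, 0.3, 0.3, 0.3, 0.3, 0.3, -1, -1, -1, -1, -1, -1, -1, -1, -1, -1, -1]' --squeeze 30

```text
time_s: 11.5
eef_pos: [480.4, -33.3, 101.4]
tcp_rot: [0.001, 0.385, 0.923, -0.001]
ft_force: [-3.0, -3.7, 6.3]
gripper_width: 13.5
```

```bash
python3 st.py
```

```text
11.5 [480.4 -33.3 101.4] F [-3.  -3.7  6.3] T [-0.42  0.61  0.01] w 13.527541710525544 yaw 2.3511090008708555 j6 -0.9597704173472842
```

>>> move_arm --pt "0 0 0" --pt "0 0 0" --pt "0 0 0" --pt "0 0 0" --pt "0 0 0" --pt "0 0 0" --pt "0 0 0" --pt "0 0 0" --pt "0 0 0" --pt "0 0 0" --pt "0 0 0" --pt "0 0 0" --pt "0 0 0" --pt "0 0 0" --roll '[0.8, 0.8, 0.8, 0.8, 0.8, 0.8, 0.8, 0.8, 0.8, 0.8, 0.8, 0.4, 0.2, 0]' --claw '[-1, -1, -1, -1, -1, -1, -1, -1, -1, -1, -1, -1, -1, -1]'

```text
time_s: 12.67
eef_pos: [478.9, -33.7, 101.3]
tcp_rot: [-0.0, 0.819, 0.574, -0.002]
ft_force: [-9.7, -4.5, 11.5]
gripper_width: 13.3
```

```bash
python3 st.py
```

```text
12.6667 [478.9 -33.7 101.3] F [-9.7 -4.5 11.5] T [-0.69  1.52 -0.03] w 13.273216662776882 yaw 1.222504324361383 j6 0.1691666535887593
```

>>> move_arm --pt "0 0 0" --pt "0 0 0" --pt "0 0 0" --roll '[0.4, 0.3, 0]' --claw '[-1, -1, -1]'

```text
time_s: 12.92
eef_pos: [478.9, -33.7, 101.4]
tcp_rot: [0.0, 0.841, 0.541, -0.003]
ft_force: [-10.8, -3.6, 11.7]
gripper_width: 13.5
```

```bash
python3 st.py
```

```text
12.9167 [478.9 -33.7 101.4] F [-10.8  -3.6  11.7] T [-0.6   1.58  1.33] w 13.516038413341281 yaw 1.1427609183414902 j6 0.24988923339023064
```

beside1 is at its stop: same final yaw of 1.143, torque 1.33 N m. Moving to beside2.

>>> move_arm --pt "0 0 0" --pt "0 0 0" --pt "0 0 0" --pt "0 0 0" --pt "0 0 0" --pt "0 0 0" --pt "0 0 -0.1" --pt "0 0 -0.2" --pt "0 0 -0.2" --pt "0 0 -0.2" --pt "0 0 -0.2" --pt "0 0 0" --roll '[0, 0, 0, 0, 0, 0, 0, 0, 0, 0, 0, 0]' --claw '[0.3, 0.3, 0.3, 0.3, 0.3, 0.3, 0.3, 0.3, 0.3, 0.3, 0.3, 0.3]'

```text
time_s: 13.92
eef_pos: [483.2, -33.2, 215.2]
tcp_rot: [0.004, 0.842, 0.539, 0.004]
ft_force: [0.7, -1.0, 1.6]
gripper_width: 55.6
```

>>> move_arm --pt "0 0 0" --pt "0 0 0" --pt "0 0 0" --pt "0 0 0" --pt "0 0 0" --pt "0 0 0" --pt "0 0 0" --pt "0 0 0" --pt "0 0 0" --pt "0 0 0" --pt "-0.083 0.221 0" --pt "-0.083 0.221 0" --pt "-0.083 0.221 0" --pt "-0.083 0.221 0" --pt "-0.083 0.221 0" --pt "-0.083 0.221 0" --pt "0 0 0" --pt "0 0 0" --roll '[-1, -1, -1, -1, -1, -1, -1, -1, -1, -1, 0, 0, 0, 0, 0, 0, 0, 0]' --claw '[0.3, 0.3, 0.3, 0.3, 0.3, 0.3, 0.3, 0.3, 0.3, 0.3, 0.3, 0.3, 0.3, 0.3, 0.3, 0.3, 0.3, 0.3]'

```text
time_s: 15.42
eef_pos: [636.6, 35.3, 207.7]
tcp_rot: [-0.001, 0.39, 0.921, -0.0]
ft_force: [-0.1, 0.1, -0.5]
gripper_width: 55.6
```

```bash
python3 st.py; python3 - <<'E'
from h import *
from cell import ctrl
p=[557.6,.9,-1.941]
for n in("wrist",):
    c=ctrl.calibration(n);f=np.ascontiguousarray(ctrl.grab_frame(n)[:,:,::-1])
    cv2.imwrite(f"pics/{n}3.png",f)
    for k,v in bars(c,f,p,62).items(): print(n,k,np.round(v,2))
E
```

```text
15.4167 [636.6  35.3 207.7] F [-0.1  0.1 -0.5] T [0.01 0.01 0.03] w 55.6485094330019 yaw 2.33981490071165 j6 -0.7977291120436428
wrist tight [ 0.84 -0.   -2.    2.  ]
wrist opp [ 0.48 -0.24  0.    0.  ]
wrist b1 [ 0.86 -0.08  0.    0.  ]
wrist b2 [0.85 1.16 2.   4.  ]
```

View pics/wrist3.png

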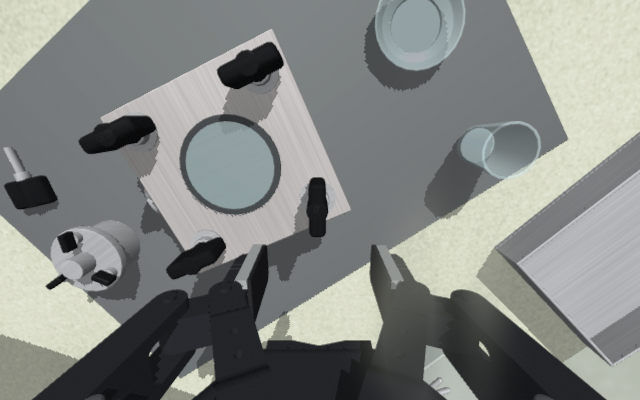

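The wrist view shows tight (250,66), beside1 (118,133) and opposite (197,257) all parallel. beside2's bar, at (317,206), lines up with the tool. Descending and gripping.

>>> move_arm --pt "0 0 0.2" --pt "0 0 0.2" --pt "0 0 0.2" --pt "0 0 0.15" --pt "0 0 0.1" --pt "0 0 0.05" --pt "0 0 0" --pt "0 0 0" --pt "0 0 0" --pt "0 0 0" --pt "0 0 0" --pt "0 0 0" --pt "0 0 0" --pt "0 0 0" --pt "0 0 0" --pt "0 0 0" --pt "0 0 0" --pt "0 0 0" --pt "0 0 0" --roll '[0, 0, 0, 0, 0, 0, 0, 0, 0, 0, 0, 0, 0, 0, 0, 0, 0, 0, 0]' --claw '[0.3, 0.3, 0.3, 0.3, 0.3, 0.3, 0.3, 0.3, -1, -1, -1, -1, -1, -1, -1, -1, -1, -1, -1]' --squeeze 30

```text
time_s: 17.05
eef_pos: [635.9, 33.9, 101.5]
tcp_rot: [-0.0, 0.391, 0.921, -0.001]
ft_force: [-5.1, -2.6, 6.2]
gripper_width: 13.6
```

```bash
python3 st.py
```

```text
17.05 [635.9  33.9 101.5] F [-5.1 -2.6  6.2] T [-0.49  0.67  0.06] w 13.642229646936197 yaw 2.339157663848299 j6 -0.7977405712116504
```

>>> move_arm --pt "0 0 0" --pt "0 0 0" --pt "0 0 0" --pt "0 0 0" --pt "0 0 0" --pt "0 0 0" --pt "0 0 0" --pt "0 0 0" --pt "0 0 0" --pt "0 0 0" --pt "0 0 0" --pt "0 0 0" --pt "0 0 0" --pt "0 0 0" --roll '[0.8, 0.8, 0.8, 0.8, 0.8, 0.8, 0.8, 0.8, 0.8, 0.8, 0.8, 0.3, 0.2, 0]' --claw '[-1, -1, -1, -1, -1, -1, -1, -1, -1, -1, -1, -1, -1, -1]'

```text
time_s: 18.22
eef_pos: [635.3, 33.7, 101.6]
tcp_rot: [0.0, 0.819, 0.574, -0.002]
ft_force: [-7.0, -4.0, 7.3]
gripper_width: 13.4
```

```bash
python3 st.py
```

```text
18.2167 [635.3  33.7 101.6] F [-7.  -4.   7.3] T [-0.66  0.97 -0.03] w 13.358512035688962 yaw 1.2222643239505022 j6 0.3192550792154005
```

>>> move_arm --pt "0 0 0" --pt "0 0 0" --pt "0 0 0" --roll '[0.4, 0.3, 0]' --claw '[-1, -1, -1]'

```text
time_s: 18.47
eef_pos: [635.3, 33.7, 101.6]
tcp_rot: [0.001, 0.841, 0.541, -0.002]
ft_force: [-6.8, -3.6, 7.4]
gripper_width: 13.5
```

```bash
python3 st.py
```

```text
18.4667 [635.3  33.7 101.6] F [-6.8 -3.6  7.4] T [-0.6   1.1   1.34] w 13.516946441331731 yaw 1.1426502090191273 j6 0.3999065320270447
```

>>> move_arm --pt "0 0 0" --pt "0 0 0" --pt "0 0 0" --pt "0 0 0" --pt "0 0 0" --pt "0 0 0" --pt "0 0 -0.1" --pt "0 0 -0.2" --pt "0 0 -0.2" --pt "0 0 -0.2" --pt "0 0 -0.2" --pt "0 0 0" --roll '[0, 0, 0, 0, 0, 0, 0, 0, 0, 0, 0, 0]' --claw '[0.3, 0.3, 0.3, 0.3, 0.3, 0.3, 0.3, 0.3, 0.3, 0.3, 0.3, 0.3]'

```text
time_s: 19.47
eef_pos: [639.3, 34.8, 216.2]
tcp_rot: [0.003, 0.842, 0.539, 0.005]
ft_force: [1.3, -0.1, 0.4]
gripper_width: 55.3
```

>>> move_arm --pt "0.25 -0.11 0" --pt "0.25 -0.11 0" --pt "0.25 -0.11 0" --pt "0.25 -0.11 0" --pt "0.25 -0.11 0" --pt "0.25 -0.11 0" --pt "0.25 -0.11 0" --pt "0.25 -0.11 0" --pt "0.25 -0.11 0" --pt "0.25 -0.11 0" --pt "0 0 0" --pt "0 0 0" --roll '[0, 0, 0, 0, 0, 0, 0, 0, 0, 0, 0, 0]' --claw '[0.3, 0.3, 0.3, 0.3, 0.3, 0.3, 0.3, 0.3, 0.3, 0.3, 0.3, 0.3]'

```text
time_s: 20.47
eef_pos: [641.3, 364.1, 207.8]
tcp_rot: [0.0, 0.841, 0.54, -0.0]
ft_force: [-0.3, -1.4, -0.6]
gripper_width: 55.1
```

```bash
python3 st.py; python3 - <<'E'
from h import *
from cell import ctrl
p=[557.6,.9,-1.941]
c=ctrl.calibration("top");f=np.ascontiguousarray(ctrl.grab_frame("top")[:,:,::-1])
for k,v in bars(c,f,p,60).items(): print(k,np.round(v,2))
cv2.imwrite("pics/top4.png",cv2.resize(f[120:310,230:450],None,fx=3,fy=3,interpolation=cv2.INTER_CUBIC))
E
```

```text
20.4667 [641.3 364.1 207.8] F [-0.3 -1.4 -0.6] T [-0.02  0.01  0.  ] w 55.11961660311023 yaw 1.1415633651419959 j6 0.8730520628808646
tight [ 0.61 -0.04 -2.    0.  ]
opp [ 0.65  0.08 -2.    0.  ]
b1 [ 0.6   0.04 -4.   -2.  ]
b2 [ 0.63 -0.16 -4.    0.  ]
```

View pics/top4.png

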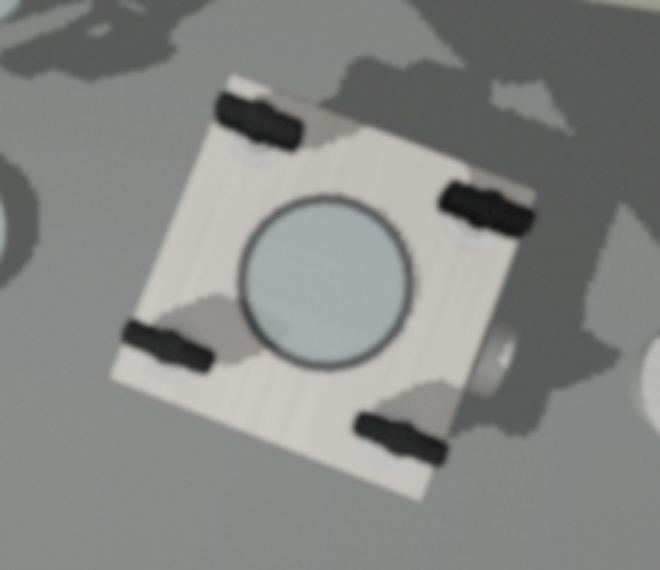

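All four bars look parallel to the lid sides in the crop: tight (168,346), opposite (488,209), beside1 (400,438), beside2 (260,121). The IoU fits are noisy, at about ±0.1 rad, so I'll check the angles by comparing blob orientation with the model's.

```bash
python3 - <<'E'
from h import *
from cell import ctrl
p=[557.6,.9,-1.941]
c=ctrl.calibration("top")
f=np.mean([ctrl.grab_frame("top")[:,:,::-1].astype(float) for _ in range(2)],0).astype(np.uint8)
def ang(m):
    M=cv2.moments(m,True);return .5*np.arctan2(2*M["mu11"],M["mu20"]-M["mu02"])
m=(f.max(2)<62).astype(np.uint8)
n,lab,st,cen=cv2.connectedComponentsWithStats(m)
S=8
for k,xy in SCR.items():
    u=proj(c,ch(p,[[*xy,110]]))[0]
    i=min((i for i in range(1,n) if st[i,4]>60),key=lambda i:np.hypot(*(cen[i]-u)))
    a=ang((lab==i).astype(np.uint8));r=[]
    A=np.arange(-.4,.41,.05)
    for t in A:
        h=hull(c,p,xy,t);z=np.zeros((400*S//2,640*S//2),np.uint8);cv2.fillConvexPoly(z,np.round(h*S/2).astype(int),1);r.append(ang(z))
    print(k,st[i,4],"img",round(a,3),"-> chamber angle",round(float(np.interp(-a,-np.array(r),A)),3))
E
```

```text
tight 221 img 0.367 -> chamber angle -0.004
opp 315 img 0.338 -> chamber angle -0.012
b1 234 img 0.377 -> chamber angle -0.013
b2 297 img 0.38 -> chamber angle -0.004
```

All four bars are within about 0.01 rad of each other, and of home. Handing the job in.

```bash
python3 -c "
from cell import ctrl
print(ctrl.close_job())"
```

```text
the job is handed in; nothing more can be done
None
```

I turned all three loose screws fully home in the order asked and handed the job in: the diagonal one first, then beside1, then beside2. The close-out call gives no verdict.

- **Stops:** each screw hit its hard stop, with torque rising to 1.3–1.4 N m at the same tool yaw of 1.143. That yaw is about 0.06 rad past home, because I pressed on slightly against the stop.
- **Last angle check (top camera):** the tight bar read -0.004 rad from the chamber's x, opposite -0.012, beside1 -0.013 and beside2 -0.004, so all four are parallel within about 0.01 rad.
- **Time and forces:** the job took about 20.6 s. The highest force I read on the tool was about 16 N. The arm was clear of everything at hand-in.

**What went wrong or disagreed:**
- **Too deep on the first grip:** I went 10 mm too low and the fingers closed to only 20 mm, with about 6 N upward, probably on the collar or lid. I opened, raised 10 mm and gripped again before turning.
- **Noisier angle fit:** a coarser fit on the same view scattered from -0.16 to +0.08 rad. I trusted the check above, which agrees with the torque stops.

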